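# Hang the key template on the twin pins of the jig

### The arm

A 6-joint arm with a two-finger parallel gripper is mounted at the origin on the work surface. World frame = base frame: x ahead of the robot, y to its left, z up, the work surface at z = 0. Lengths are in m, angles in rad, forces in N, time in s.
With the tool pointing down it reaches from about 0.3 to 0.875 m from the base axis. Payload 6.4 kg.
Tool frame: the origin (TCP) lies midway between the tips of the shut fingers; the grasp point (between the pads) lies 19 mm behind it; x points along the fingers, z is the direction in which the jaws open and shut, and the axes are right-handed (so a half turn about x gives the same grasp; the last joint's range is limited). The gripper opens to 88 mm and grips with 3 to 60 N. Pads are 18 mm wide; open, the fingers measure 123 mm over their backs; the gripper's body (75 mm by 187 mm) begins 45 mm behind the grasp point.
Start: joints at [0.938, 0.181, 1.607, -0, 1.354, -0.206], TCP at [0.238, 0.523, 0.239] pointing down, gripper open.
Joint ranges: [-2.99, 2.99], [-0.89, 2.07], [0.3, 2.58], [-1.14, 4.28], [0, 2.63], [-3.12, 3.12]. Speed limits (rad/s): [2.57, 2.57, 3.01, 3.14, 3.14, 3.14].

### API

Orientations are given as a unit quaternion [x, y, z, w].
In Python, from rig import manip, camera, job gives the robot as it stands.
- The arm moves only by the shell command python3 -m crank 'ROWS' [FORCE]. ROWS is JSON, a list of rows, each a list of 3 entries, a list of its own where there are three numbers: the turn, a rotation vector about the world's x, y, z in degrees, then the shift along the world's x, y, z in mm, then the finger opening in mm, from 0 to 88.1. In form: [[[wx, wy, wz], [tx, ty, tz], claw], ...]. A call has 1 to 8 rows; each row is the pose to reach, as a shift and turn from the pose measured when the call began; what a row does not reach only later rows make up. A row lasts 1/12 s, in which the tool goes at most 41.7 mm and 7.16 degrees, less where a joint would pass 70% of its speed; a pose out of reach is approached as far as the arm can. A call with a gripper value outside its range is refused whole. The fingers move at their own pace and stop on an object; FORCE is the grip in N (left out, the last holds). Time passes only in rows, so rows that repeat a pose let the fingers close. It gives the time, the measured TCP pose, the force and the opening at its end, in the units of the state.
- manip.observe(): the state, without advancing time (a new reading comes with each control period).
- camera(name): name is "scene" or "top" or "wrist"; returns a dict with "img" (384x512x3 uint8, red, green, blue), "z_map" (384x512 float32, m along the optical axis (not along the pixel's ray), 0 where there is no reading), "fx", "fy", "cx", "cy" (pixels), "R" (3x3) and "t" (3): a world point X has camera coordinates R X + t. Camera axes: x right, y down, z forward; pixel columns grow to the right and rows downward; lengths in m; the calibration is good to about 2 mm. A picture is of the moment at which its call begins.
- job.finish_job(): hands the job in, once; it reports no verdict.
The state is a dict: "clock": time; "q": joint angles; "dq": joint speeds; "tau": joint torques, N m; "position": TCP position; "tool_rot": TCP orientation; "force": force on the tool from outside, world axes, zero at the start; "torque": the same for the moment, N m; "gripper_width": finger opening in m.
Only numpy, scipy, OpenCV 4.12 (cv2) and the standard library are available. Lean on these libraries where they do the work, as an engineer would, in place of code of your own. Each camera call takes 0.05 s, during which the arm holds its last target.

### The job

Lift the aluminium key template by its red handle, hang it over both headed pins of the green jig so that it lies flat on the pallet's rubber buttons, with its orange edge on the jig's orange-edge side, then pull it towards that orange edge until it stops, locked under both pin heads, and let go. The pallet is clamped at an unknown place in its guide, so feel for the pins, and never bear on the jig with more than about 4 kg (40 N). Leave the display module, spring clip and thumb nut where they are.

Things in the scene. Friction and masses are not known exactly. Their poses are not given: they have to be found in the camera images.
- template_grip (a point): Key template: flat aluminium plate 90 (x) x 170 (y) x 4 mm, 0.2 to 0.4 kg, flat on the bench, z up; orange stripe along its edge at x = -45 mm. On its middle stands a red handle, 14 mm in x, 50 mm in y, 42 mm tall above the plate; close the fingers along x. This point: middle of plate and handle, 24 mm above the plate's top, 28 mm above its underside.
- template_windows (a point): On the template's underside, midway between the two wide windows (18 mm behind its centre, at x = -18 mm). Each window is 20 mm in x, 18 mm in y, centred 55 mm to either side of this point in y; it runs on towards +x as a slot 11 mm wide, closed 22 mm from the window's centre, so that a pin's neck stops with its axis 18 mm from the window's centre. Axes as template_grip.
- jig: Green jig fixed to the bench, 140 mm (x) x 220 mm (y); origin at the centre of its underside, on the bench; z up; orange stripe along its edge at x = -70 mm. On it a flat steel pallet, 102 x 180 mm, with four black rubber seat buttons, tops 28 mm above the origin. Template home: its centre (plate and handle) at jig x = 0, square to the jig, flat on the buttons.
- jig_pins (a point): Where the midpoint between the pins' tops would be with the pallet centred; fixed to the jig. The two pins stand 55 mm to either side along y: neck 8 mm thick, brass head 15 mm across, underside 34, top 39 mm above the bench. But the pallet with both pins is clamped (does not give) anywhere up to 14 mm off this point along the jig's y, either way; not reported. No offset in x.
- display: Blue display module with a glass window, 30 x 60 x 11 mm, loose on the bench; origin at the centre of its underside. Leave it alone.
- clip: Chrome spring clip, 14 x 46 x 16 mm, loose on the bench; origin at the centre of its underside. Leave it alone.
- thumbnut: Brass thumb nut, 20 mm across, 13 mm tall, loose on the bench; origin at the centre of its underside. Leave it alone.
There are look-alikes about, which are no part of the job. Of the things that look like the part that bears template_grip, the middle-sized one is meant.

How it is judged:
By the outcome, as a careful person would: the job done as asked, in the order asked, and still so for the second after the job is handed in, with the robot touching nothing.
It also fails if it takes over 54 s, if anything falls off the work surface, if the arm or the gripper's body presses on something with over 40 N, if the wrist force passes 120 N, or if a joint passes its speed limit or range.

## Working session

There is one attempt and no reset: what is moved stays moved. The work goes in short steps, Python scripts to look and compute and a shell command to move; the robot and the scene stay as the last step left them, time stands still between calls to the robot, and variables do not carry over. Pictures are saved under pics/ and viewed, and the job is handed in when it is done.

```bash
mkdir -p pics; ls; python3 - <<'E'
from rig import manip, camera, job
import cv2,numpy as np
for n in ("scene","top","wrist"):
    c=camera(n); cv2.imwrite(f"pics/{n}0.png",c["img"][:,:,::-1]); np.savez(f"{n}0.npz",**{k:np.array(v) for k,v in c.items()})
    print(n,c["fx"],c["cx"],c["cy"],np.round(c["R"],3).tolist(),np.round(c["t"],3))
s=manip.observe();print(s)
E
```

```text
pics
scene 388.81271626915293 254.82832132703854 189.85664021538136 [[0.114, 0.993, 0.007], [0.727, -0.079, -0.682], [-0.677, 0.083, -0.731]] [-0.16  -0.334  1.317]
top 357.27133037054034 259.1465810841963 190.94946115591895 [[-0.011, -1.0, -0.014], [-0.998, 0.012, -0.068], [0.068, 0.013, -0.998]] [0.109 0.517 1.089]
wrist 296.78821757997827 258.9280696535882 189.56282199782456 [[0.415, 0.91, -0.002], [0.872, -0.397, 0.287], [0.26, -0.121, -0.958]] [-0.574 -0.038  0.39 ]
{'clock': 0.15, 'q': array([ 9.37652185e-01,  1.81386024e-01,  1.60774439e+00,  1.32237047e-05,
        1.35378205e+00, -2.06293109e-01]), 'dq': array([ 0.00032077, -0.00335993, -0.0011665 ,  0.00128408,  0.00061326,
       -0.00165299]), 'tau': array([ 7.54435023e-04, -4.34226286e+01, -3.42176485e+01,  7.02437293e-02,
        3.55268223e-02, -8.55749477e-05]), 'position': array([0.23779382, 0.52309575, 0.2380247 ]), 'tool_rot': array([-0.38291274,  0.59499783,  0.38258756,  0.59412303]), 'force': array([-0.55017245,  0.2358375 ,  0.74652519]), 'torque': array([0.02370151, 0.0230568 , 0.02648238]), 'gripper_width': 0.08783700884725633}
```

View pics/top0.png

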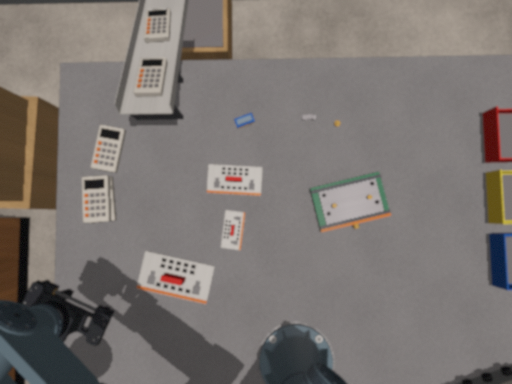

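View pics/scene0.png

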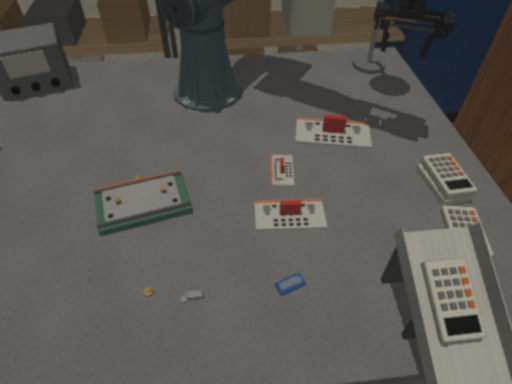

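View pics/wrist0.png

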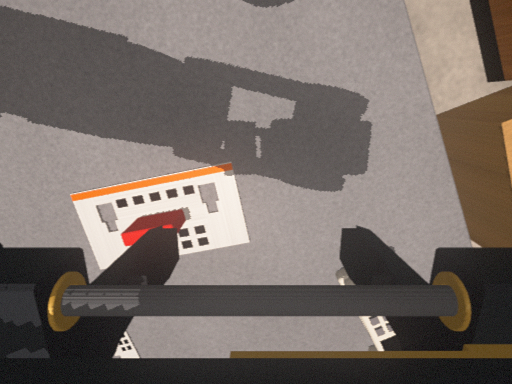

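```bash
python3 - <<'E'
import cv2,numpy as np
t=np.load("top0.npz")["img"][:,:,::-1];s=np.load("scene0.npz")["img"][:,:,::-1]
a=cv2.resize(t[155:255,195:275],None,fx=5,fy=5,interpolation=cv2.INTER_CUBIC)[:500,:400]
b=cv2.resize(t[165:240,300:400],None,fx=4,fy=4,interpolation=cv2.INTER_CUBIC)
c=np.zeros((500,800,3),np.uint8);c[:,:400]=a;c[:300,400:]=b
cv2.imwrite("pics/crop1.png",c)
a=cv2.resize(s[165:240,85:200],None,fx=3.4,fy=3.4,interpolation=cv2.INTER_CUBIC)
b=cv2.resize(s[150:235,245:335],None,fx=3.4,fy=3.4,interpolation=cv2.INTER_CUBIC)
c=np.zeros((300,700,3),np.uint8);c[:a.shape[0],:a.shape[1]]=a;c[:b.shape[0],392:392+b.shape[1]]=b
cv2.imwrite("pics/crop2.png",c)
E
```

```text
(no output)
```

View pics/crop1.png

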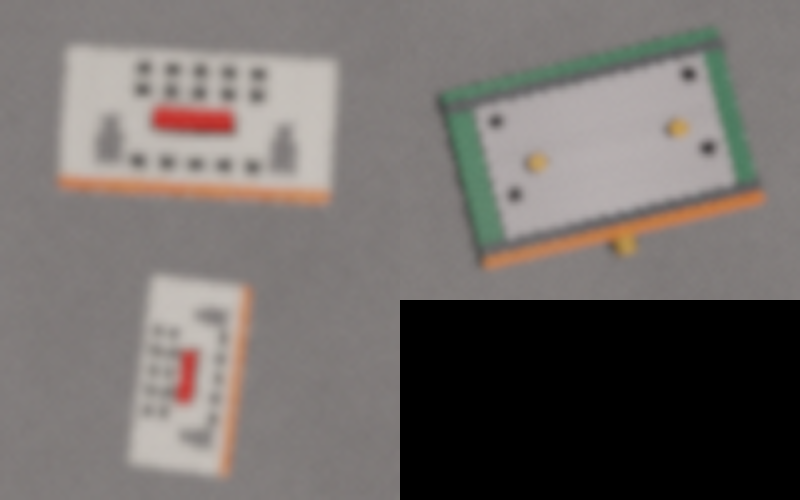

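View pics/crop2.png

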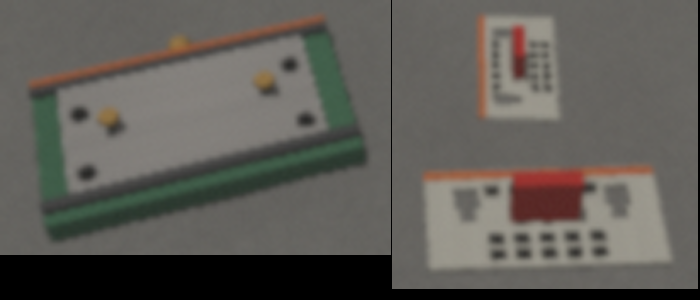

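```bash
cat > h.py <<'E'
import cv2,numpy as np
def ld(n):
    d=np.load(n); return {k:d[k] for k in d.files}
def ray(c,uv,z):
    uv=np.atleast_2d(uv).astype(float)
    d=np.c_[(uv[:,0]-c["cx"])/c["fx"],(uv[:,1]-c["cy"])/c["fy"],np.ones(len(uv))]@c["R"]
    o=-c["R"].T@c["t"]; return o+d*((z-o[2])/d[:,2])[:,None]
def proj(c,X):
    p=np.atleast_2d(X)@c["R"].T+c["t"]; return np.c_[p[:,0]/p[:,2]*c["fx"]+c["cx"],p[:,1]/p[:,2]*c["fy"]+c["cy"]]
def masks(img):
    h=cv2.cvtColor(np.ascontiguousarray(img),cv2.COLOR_RGB2HSV).astype(int);H,S,V=h[...,0],h[...,1],h[...,2]
    return dict(orange=(H>=4)&(H<=14)&(S>120)&(V>110), red=((H<4)|(H>172))&(S>130)&(V>60), brass=(H>=15)&(H<=28)&(S>100)&(V>100),
      green=(H>60)&(H<95)&(S>60), white=(S<40)&(V>150))
def blobs(m,amin=4):
    n,l,st,ce=cv2.connectedComponentsWithStats(m.astype(np.uint8))
    return [(ce[i].round(2).tolist(),int(st[i,4]),(st[i,:4]).tolist(),l==i) for i in range(1,n) if st[i,4]>=amin]
E
python3 - <<'E'
from h import *
for n in("top0.npz","scene0.npz"):
    c=ld(n);m=masks(c["img"]);print(n)
    for k in m:
        for b in blobs(m[k],6):
            z=dict(orange=.004,red=.046,brass=.039,green=.02,white=.004)[k]
            if b[1]<3500: print(k,b[:3],ray(c,b[0],z)[0].round(4), 'z', float(np.median(c["z_map"][b[3]])).__round__(3))
E
```

```text
top0.npz
orange ([140.5, 75.0], 6, [140, 74, 2, 3]) [0.899  0.4819 0.004 ] z 1.043
orange ([139.5, 80.0], 6, [139, 79, 2, 3]) [0.8825 0.4849 0.004 ] z 1.032
orange ([221.0, 192.0], 11, [216, 192, 11, 1]) [0.5174 0.2233 0.004 ] z 1.122
orange ([237.0, 193.0], 7, [234, 193, 7, 1]) [0.5137 0.173  0.004 ] z 1.123
orange ([86.0, 201.5], 6, [85, 201, 3, 2]) [0.4927 0.65   0.004 ] z 1.079
orange ([359.22, 221.01], 165, [322, 213, 68, 18]) [ 0.4217 -0.2069  0.004 ] z 1.094
orange ([169.75, 293.86], 138, [137, 286, 69, 17]) [0.204  0.3833 0.004 ] z 1.102
red ([492.85, 134.86], 878, [483, 107, 29, 55]) [ 0.6778 -0.6068  0.046 ] z 1.09
red ([232.86, 178.65], 51, [226, 177, 15, 4]) [0.5548 0.1821 0.046 ] z 1.084
red ([231.94, 230.06], 16, [231, 226, 3, 9]) [0.3997 0.1859 0.046 ] z 1.087
red ([172.2, 278.91], 152, [161, 274, 23, 11]) [0.2567 0.3652 0.046 ] z 1.052
brass ([218.73, 35.42], 386, [192, 0, 37, 53]) [1.008  0.2242 0.039 ] z 1.649
brass ([26.79, 156.16], 1288, [0, 97, 39, 111]) [0.6335 0.8197 0.039 ] z 1.567
brass ([336.83, 123.0], 23, [335, 121, 5, 5]) [ 0.7232 -0.1382  0.039 ] z 1.128
[... 6639 characters left out ...]
33, 244.5], 6, [449, 242, 2, 6]) [0.6923 0.529  0.004 ] z 0.744
white ([489.46, 249.15], 13, [488, 244, 4, 10]) [0.7145 0.6141 0.004 ] z 0.861
white ([451.71, 293.85], 1260, [426, 253, 60, 87]) [0.8109 0.4777 0.004 ] z 0.694
white ([494.27, 351.68], 210, [485, 320, 19, 64]) [0.9324 0.5028 0.004 ] z 0.686
white ([482.08, 359.67], 206, [473, 343, 17, 38]) [0.9436 0.4727 0.004 ] z 0.68
white ([469.08, 364.49], 222, [463, 345, 13, 39]) [0.949  0.4446 0.004 ] z 0.677
white ([474.5, 345.5], 6, [474, 344, 2, 4]) [0.9174 0.4717 0.004 ] z 0.687
white ([457.8, 366.2], 245, [452, 346, 14, 38]) [0.9496 0.4227 0.004 ] z 0.675
white ([446.88, 369.4], 205, [440, 349, 15, 35]) [0.9527 0.4004 0.004 ] z 0.671
```

```bash
python3 - <<'E'
from h import *
from scipy.spatial.transform import Rotation as Ro
q=[-0.38291274,0.59499783,0.38258756,0.59412303];p=np.array([0.23779382,0.52309575,0.2380247])
T=Ro.from_quat(q).as_matrix();print(T.round(3)); c=ld("wrist0.npz")
o=-c["R"].T@c["t"];print("cam in tool",T.T@(o-p), "axis in tool",(T.T@c["R"].T).round(3))
print("jaw az",np.degrees(np.arctan2(T[1,2],T[0,2])))
# template from top: white|orange|red region around, minAreaRect
c=ld("top0.npz");m=masks(c["img"]);w=m["white"]|m["orange"]|m["red"]
w=cv2.morphologyEx(w.astype(np.uint8),cv2.MORPH_CLOSE,np.ones((5,5)))
for ctr in((234,172),(224,240),(190,285)):
    n,l=cv2.connectedComponents(w);k=l[ctr[1],ctr[0]]
    cs,_=cv2.findContours((l==k).astype(np.uint8),cv2.RETR_EXTERNAL,cv2.CHAIN_APPROX_NONE)
    P=ray(c,cs[0][:,0],.004)[:,:2].astype(np.float32);r=cv2.minAreaRect(P*1000);print(r)
# jig
g=(m["green"]|m["orange"]|m["white"]|m["brass"]);g[:, :305]=0;g[:170]=0;g[:,395:]=0
g=cv2.morphologyEx(g.astype(np.uint8),cv2.MORPH_CLOSE,np.ones((5,5)))
cs,_=cv2.findContours(g,cv2.RETR_EXTERNAL,cv2.CHAIN_APPROX_NONE);k=max(cs,key=cv2.contourArea)
print("jig",cv2.minAreaRect((ray(c,k[:,0],.02)[:,:2]*1000).astype(np.float32)))
z=c["z_map"]
for u,v in((350,201),(345,180),(355,222),(318,208),(369,197),(350,178),(380,215)):
    d=z[v,u];X=c["R"].T@(np.array([(u-c["cx"])/c["fx"]*d,(v-c["cy"])/c["fy"]*d,d])-c["t"]);print(u,v,X.round(4))
E
```

```text
[[-0.001 -0.91   0.414]
 [-0.001  0.414  0.91 ]
 [-1.     0.    -0.001]]
cam in tool [-0.14582805  0.07453545  0.00025636] axis in tool [[ 0.001 -0.287  0.958]
 [-0.001 -0.958 -0.287]
 [ 1.    -0.001 -0.001]]
jaw az 65.54308423144002
((558.966796875, 181.51885986328125), (174.32568359375, 90.26609802246094), 86.11151885986328)
((399.84051513671875, 192.4206085205078), (57.68557357788086, 121.95431518554688), 82.98782348632812)
((256.64892578125, 366.86859130859375), (225.5110321044922, 117.06741333007812), 77.48585510253906)
jig ((475.98394775390625, -176.23345947265625), (149.2923583984375, 217.54026794433594), 12.94369888305664)
350 201 [ 0.4834 -0.1745  0.0273]
345 180 [ 0.5486 -0.1622  0.0222]
355 222 [ 0.4191 -0.1893  0.0213]
318 208 [ 0.4633 -0.0775  0.0195]
369 197 [ 0.4944 -0.2291  0.0396]
350 178 [ 0.5547 -0.1781  0.0208]
380 215 [ 0.4396 -0.2666  0.0204]
```

```bash
python3 -m crank '[[[0,0,-7],[35,-40,-5],88],[[0,0,-14],[65,-70,-10],88],[[0,0,-20],[95,-105,-15],88],[[0,0,-26],[125,-140,-20],88],[[0,0,-32],[150,-175,-25],88],[[0,0,-38],[175,-205,-30],88],[[0,0,-44],[200,-240,-34],88],[[0,0,-50],[225,-270,-38],88]]' 40
```

```text
clock: 0.82
position: [0.4505, 0.2673, 0.2018]
tool_rot: [-0.094, 0.701, 0.094, 0.7]
force: [0.6, 1.2, -0.6]
gripper_width: 0.0882
```

```bash
python3 -m crank '[[[0,0,-5],[26,-31,0],88],[[0,0,-10],[53,-63,-1],88],[[0,0,-15],[79,-94,-1],88],[[0,0,-19.2],[105.5,-126,-2],88],[[0,0,-19.2],[105.5,-126,-2],88],[[0,0,-19.2],[105.5,-126,-2],88],[[0,0,-19.2],[105.5,-126,-2],88]]' 40
python3 - <<'E'
from rig import manip, camera
import cv2,numpy as np
c=camera("wrist"); cv2.imwrite("pics/w1.png",c["img"][:,:,::-1]); s=manip.observe();np.savez("w1.npz",pos=s["position"],rot=s["tool_rot"],**{k:np.array(v) for k,v in c.items()})
print(s["position"],s["tool_rot"])
E
```

```text
clock: 1.4
position: [0.5554, 0.1414, 0.1992]
tool_rot: [0.025, 0.708, -0.024, 0.706]
force: [-0.8, 0.4, -0.4]
gripper_width: 0.0883
[0.55503814 0.14208975 0.19931377] [ 0.024099    0.70777414 -0.02363018  0.70563207]
```

View pics/w1.png

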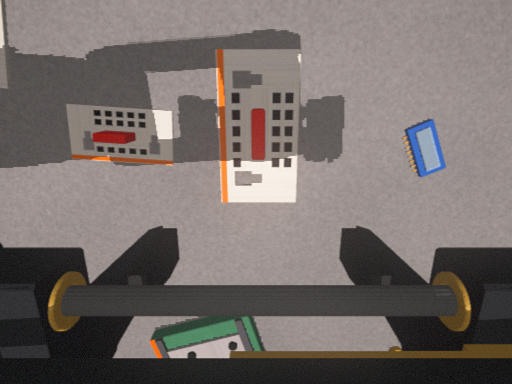

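```bash
python3 - <<'E'
from h import *
c=ld("w1.npz");a=c["img"][40:212,205:311,::-1]
b=np.zeros((600,800,3),np.uint8);x=cv2.resize(a,None,fx=3.4,fy=3.4,interpolation=cv2.INTER_CUBIC);b[:x.shape[0],:x.shape[1]]=x
y=cv2.resize(c["img"][65:95,225:270,::-1],None,fx=8,fy=8);b[:y.shape[0],400:400+y.shape[1]]=y
y=cv2.resize(c["img"][165:195,225:270,::-1],None,fx=8,fy=8);b[300:300+y.shape[0],400:400+y.shape[1]]=y
cv2.imwrite("pics/w1c.png",b)
m=masks(c["img"])
for k in("orange","red"):
    for q in blobs(m[k],100):
        cs,_=cv2.findContours(q[3].astype(np.uint8),cv2.RETR_EXTERNAL,cv2.CHAIN_APPROX_NONE)
        z=.004 if k=="orange" else .046
        r=cv2.minAreaRect((ray(c,cs[0][:,0],z)[:,:2]*1000).astype(np.float32));print(k,q[:3],r)
g=cv2.cvtColor(np.ascontiguousarray(c["img"]),cv2.COLOR_RGB2GRAY)
for r in (79,178): print(r,g[r,215:305].tolist())
print(g[40:210,240].tolist())
E
```

```text
orange ([222.01, 122.99], 855, [217, 49, 11, 153]) ((515.9817504882812, 186.35272216796875), (168.7650909423828, 6.508205413818359), 86.01317596435547)
orange ([121.83, 159.17], 407, [72, 154, 101, 11]) ((395.9242248535156, 161.6904754638672), (4.853978157043457, 116.17505645751953), 82.21453094482422)
orange ([155.24, 348.41], 101, [149, 339, 13, 20]) ((388.96148681640625, -113.14860534667969), (8.840568542480469, 33.87760543823242), 12.700372695922852)
red ([257.98, 133.49], 643, [252, 109, 13, 50]) ((556.6093139648438, 183.96864318847656), (48.24414825439453, 12.232745170593262), 85.99871063232422)
red ([113.43, 136.71], 452, [93, 131, 42, 13]) ((412.1653747558594, 191.3882293701172), (11.919605255126953, 41.456024169921875), 81.95068359375)
79 [156, 194, 200, 176, 158, 144, 124, 107, 103, 131, 141, 140, 138, 136, 138, 139, 137, 116, 89, 86, 90, 84, 87, 85, 83, 88, 89, 87, 87, 88, 86, 88, 87, 86, 94, 90, 83, 88, 89, 91, 88, 89, 87, 88, 91, 90, 99, 126, 140, 138, 141, 138, 141, 140, 139, 139, 143, 141, 142, 137, 142, 140, 142, 140, 135, 141, 141, 142, 141, 134, 138, 141, 142, 138, 
[... 649 characters left out ...]
6, 137, 138, 140, 142, 139, 120, 94, 85, 90, 89, 93, 89, 89, 87, 88, 86, 87, 86, 87, 92, 92, 91, 93, 115, 135, 133, 136, 133, 125, 125, 125, 125, 122, 122, 128, 121, 118, 122, 131, 136, 135, 136, 136, 135, 129, 119, 115, 116, 116, 113, 115, 117, 110, 110, 113, 133, 138, 135, 139, 141, 138, 118, 110, 106, 110, 110, 112, 109, 110, 110, 115, 125, 143, 137, 140, 140, 141, 114, 97, 95, 100, 96, 94, 97, 100, 92, 98, 138, 137, 143, 141, 139, 138, 91, 82, 90, 117, 141, 145, 142, 137, 141, 224, 241, 243, 239, 179, 161, 159, 161, 161, 155, 157, 153, 157, 157, 157, 156, 153, 146, 170, 240, 242, 241, 242, 240, 239, 238, 240, 240, 237, 239, 237, 237, 240, 240, 238, 191, 157, 154, 155, 157, 160, 163, 161]
```

View pics/w1c.png

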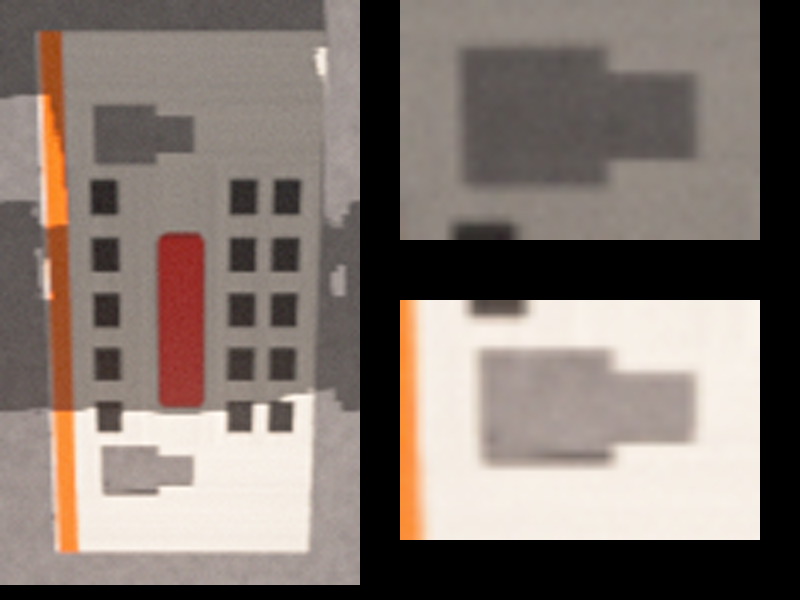

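```bash
python3 - <<'E'
from h import *
c=ld("w1.npz")
# window outer edges at col 240 (pixel-centre coords), z=.004
P=ray(c,[(240,70.2),(240,87.9),(240,171.0),(240,185.2)],.004);print(P.round(4))
# x edges of the windows/slots ends row 79,178
X=ray(c,[(232.3,79),(261.5,79),(234.5,178),(261.6,178)],.004);print(X.round(4))
yaw=np.radians(-4.0);ex=np.array([np.cos(yaw),np.sin(yaw)]);ey=np.array([-np.sin(yaw),np.cos(yaw)])
sy=P[:,:2]@ey;print("tmpl y of windows",sy, sy[0]-sy[1],sy[2]-sy[3],(sy[:2].mean()-sy[2:].mean()),sy.mean())
sx=X[:,:2]@ex;print("x",sx, 'centre from ends: ',sx-np.array([-28,4,-28,4])/1e3)
h=np.array([.5566,.18397]);print("handle in tmpl axes",h@ex,h@ey)
# plate ends
E_=ray(c,[(240,48.9),(240,202)],.004);print("plate y",E_[:,:2]@ey,(E_[:,:2]@ey).mean())
T=c["pos"][:2];print("tcp",T@ex,T@ey)
E
```

```text
[[0.5416 0.2483 0.004 ]
 [0.54   0.2304 0.004 ]
 [0.5319 0.1381 0.004 ]
 [0.5303 0.1208 0.004 ]]
[[0.5325 0.2401 0.004 ]
 [0.564  0.2379 0.004 ]
 [0.5246 0.1301 0.004 ]
 [0.5567 0.1278 0.004 ]]
tmpl y of windows [0.28549998 0.26755003 0.17485744 0.15746904] 0.01794994681673545 0.01738839701310821 0.11036176644205681 0.2213441210816281
x [0.51449426 0.54602386 0.51425265 0.54640529] centre from ends:  [0.54249426 0.54202386 0.54225265 0.54240529]
handle in tmpl axes 0.5424110518999115 0.22234831161228
plate y [0.30635596 0.13624476] 0.22130036054071384
tcp 0.5437744171582221 0.18046113271119796
```

```bash
python3 -m crank '[[[0,0,2],[-5,-40,5],88],[[0,0,4],[-10,-80,12],88],[[0,0,6],[-15,-120,20],88],[[0,0,8],[-20,-160,30],88],[[0,0,10],[-25,-200,35],88],[[0,0,12],[-30,-240,35],88],[[0,0,14],[-35,-280,35],88],[[0,0,16],[-40,-320,35],88]]' 
python3 -m crank '[[[0,0,2],[-8,-73,0],88],[[0,0,2],[-8,-73,0],88],[[0,0,2],[-8,-73,0],88],[[0,0,2],[-8,-73,0],88],[[0,0,2],[-8,-73,0],88]]'
```

```text
clock: 2.12
position: [0.5146, -0.1776, 0.2349]
tool_rot: [-0.077, 0.704, 0.077, 0.702]
force: [-0.3, -0.0, 0.0]
gripper_width: 0.0876
clock: 2.53
position: [0.5068, -0.2487, 0.2347]
tool_rot: [-0.089, 0.702, 0.09, 0.701]
force: [-0.7, 1.4, 0.6]
gripper_width: 0.0881
```

```bash
python3 -m crank '[[[0,0,-1.5],[5,37,-1],88],[[0,0,-1.5],[5,37,-1],88],[[0,0,-1.5],[5,37,-1],88],[[0,0,-1.5],[5,37,-1],88]]' 
python3 - <<'E'
from rig import manip, camera
import cv2,numpy as np
c=camera("wrist"); cv2.imwrite("pics/w2.png",c["img"][:,:,::-1]); s=manip.observe();np.savez("w2.npz",pos=s["position"],rot=s["tool_rot"],**{k:np.array(v) for k,v in c.items()})
print(s["position"],s["tool_rot"])
E
```

```text
clock: 2.87
position: [0.5122, -0.2099, 0.2339]
tool_rot: [-0.081, 0.703, 0.082, 0.702]
force: [0.2, 0.6, -0.1]
gripper_width: 0.0878
[ 0.51207433 -0.21067304  0.23390645] [-0.08088718  0.70322473  0.08131089  0.70165574]
```

View pics/w2.png

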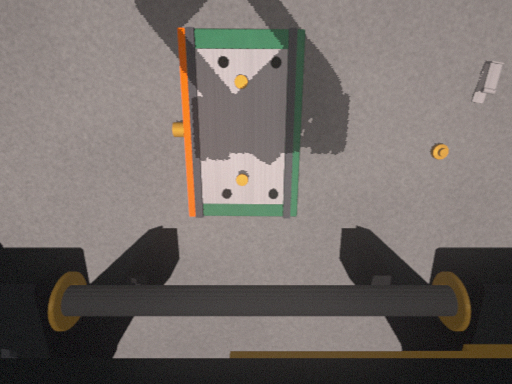

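```bash
python3 - <<'E'
from h import *
c=ld("w2.npz");m=masks(c["img"]);h=cv2.cvtColor(np.ascontiguousarray(c["img"]),cv2.COLOR_RGB2HSV)
b=np.zeros((400,800,3),np.uint8)
for i,(u,v) in enumerate(((241,81),(242,180))):
    b[:,400*i:400*i+400]=cv2.resize(c["img"][v-12:v+13,u-12:u+13,::-1],(400,400),interpolation=cv2.INTER_NEAREST)
cv2.imwrite("pics/w2c.png",b)
br=((h[...,0]>=10)&(h[...,0]<=32)&(h[...,1]>90))
pts=[]
for q in blobs(br,20):
    if 230<q[0][0]<255 and 60<q[0][1]<200:
        X=ray(c,q[0],.039)[0];print(q[:3],X.round(4));pts.append(X[:2])
pts=np.array(sorted(pts,key=lambda p:-p[1]));d=pts[0]-pts[-1];print("len",np.linalg.norm(d),"yaw",np.degrees(np.arctan2(-d[0],d[1])),"mid",(pts[0]+pts[-1])/2)
for k,z in(("orange",.02),("green",.02)):
    for q in blobs(m[k],100):
        if q[0][0]<320 and q[0][1]<230:
            cs,_=cv2.findContours(q[3].astype(np.uint8),cv2.RETR_EXTERNAL,cv2.CHAIN_APPROX_NONE)
            print(k,q[:3],cv2.minAreaRect((ray(c,cs[0][:,0],z)[:,:2]*1000).astype(np.float32)))
z=c["z_map"]
for u,v in((186,120),(300,120),(245,38),(245,210),(241,81),(242,180),(242,120),(194,100),(292,100),(178,129)):
    d=z[v,u];X=c["R"].T@(np.array([(u-c["cx"])/c["fx"]*d,(v-c["cy"])/c["fy"]*d,d])-c["t"]);print(u,v,X.round(4))
E
```

```text
([240.75, 81.39], 153, [234, 75, 14, 14]) [ 0.4709 -0.1225  0.039 ]
([241.7, 179.39], 119, [236, 174, 12, 12]) [ 0.4951 -0.2293  0.039 ]
len 0.10947456950961156 yaw 12.756665228279333 mid [ 0.48297564 -0.17589304]
orange ([186.07, 119.5], 1389, [177, 27, 19, 190]) ((417.8818054199219, -189.79962158203125), (9.41991901397705, 220.56460571289062), 12.803594589233398)
green ([241.49, 38.19], 1822, [194, 29, 95, 20]) ((460.4913330078125, -78.32832336425781), (103.05308532714844, 18.90895652770996), 13.14700698852539)
green ([297.16, 118.66], 1179, [291, 29, 14, 187]) ((546.0694580078125, -160.0684814453125), (7.924745559692383, 217.02767944335938), 12.85262393951416)
green ([242.45, 209.69], 890, [203, 204, 80, 12]) ((504.5819396972656, -273.49029541015625), (102.34681701660156, 15.14195728302002), 13.21578598022461)
186 120 [ 0.4157 -0.1784  0.0209]
300 120 [ 0.5468 -0.1477  0.0198]
245 38 [ 0.4645 -0.0766  0.0189]
245 210 [ 0.5078 -0.2732  0.0204]
241 81 [ 0.4711 -0.122   0.0388]
242 180 [ 0.4956 -0.2299  0.039 ]
242 120 [ 0.4802 -0.163   0.025 ]
194 100 [ 0.4219 -0.1537  0.0248]
292 100 [ 0.5313 -0.1281  0.0246]
178 129 [ 0.4076 -0.1912  0.0191]
```

View pics/w2c.png

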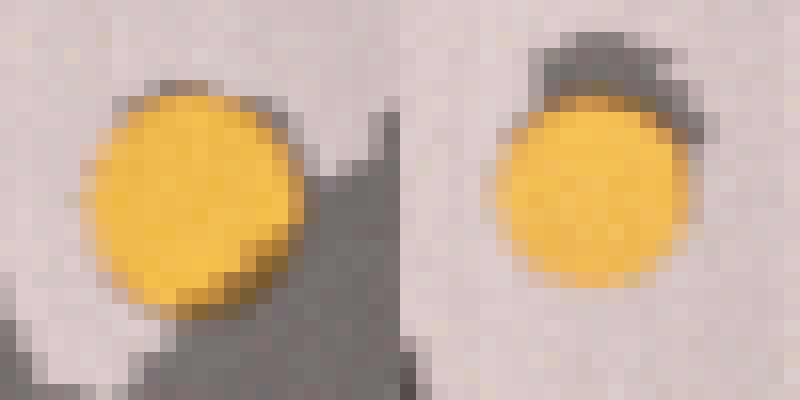

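```bash
python3 -m crank '[[[0,0,-2],[5,40,0],88],[[0,0,-4],[10,80,0],88],[[0,0,-6],[15,120,0],88],[[0,0,-8],[20,160,0],88],[[0,0,-10],[25,200,-10],88],[[0,0,-12],[29,240,-20],88],[[0,0,-14],[33,280,-35],88],[[0,0,-16],[37,320,-50],88]]' 
python3 -c "
from rig import manip;s=manip.observe();print(s['position'],s['tool_rot'])"
```

```text
clock: 3.58
position: [0.5493, 0.1087, 0.1849]
tool_rot: [0.018, 0.707, -0.018, 0.707]
force: [0.8, -0.7, -0.6]
gripper_width: 0.088
[0.54928983 0.10873811 0.18489258] [ 0.0183364   0.70699099 -0.01779694  0.70676077]
```

```bash
python3 -m crank '[[[0,0,-1],[4,38,-30],88],[[0,0,-1],[7,74,-60],88],[[0,0,-1],[7,74,-95],88],[[0,0,-1],[7,74,-120],88],[[0,0,-1],[7,74,-120],88],[[0,0,-1],[7,74,-120],88],[[0,0,-1],[7,74,-120],88]]' 
python3 -c "
from rig import manip;s=manip.observe();print(s['position'],s['tool_rot'])"
```

```text
clock: 4.17
position: [0.5577, 0.1823, 0.0666]
tool_rot: [0.025, 0.706, -0.024, 0.707]
force: [0.6, -0.2, 0.4]
gripper_width: 0.0879
[0.55768871 0.18234937 0.06663259] [ 0.02479995  0.70601534 -0.02408418  0.70735228]
```

```bash
python3 -m crank '[[[0,0,0],[-1,0.5,-20],88],[[0,0,0],[-1,0.5,-40],88],[[0,0,0],[-1,0.5,-52],88],[[0,0,0],[-1,0.5,-57],88],[[0,0,0],[-1,0.5,-57],88],[[0,0,0],[-1,0.5,-57],88]]' 
python3 -c "
from rig import manip;s=manip.observe();print(s['position'],s['tool_rot'])"
```

```text
clock: 4.67
position: [0.5576, 0.1827, 0.0108]
tool_rot: [0.025, 0.705, -0.024, 0.708]
force: [-0.0, 0.3, -0.4]
gripper_width: 0.0883
[0.55763736 0.18268463 0.01084219] [ 0.02504991  0.70545119 -0.02416523  0.70790335]
```

```bash
python3 -m crank '[[[0,0,0],[-1,0,-1],60],[[0,0,0],[-1,0,-1],40],[[0,0,0],[-1,0,-1],20],[[0,0,0],[-1,0,-1],5],[[0,0,0],[-1,0,-1],5],[[0,0,0],[-1,0,-1],5],[[0,0,0],[-1,0,-1],5],[[0,0,0],[-1,0,-1],5]]' 40
python3 -c "
from rig import manip;s=manip.observe();print(s['position'],s['tool_rot'],s['torque'])"
```

```text
clock: 5.33
position: [0.5566, 0.1827, 0.0098]
tool_rot: [0.025, 0.705, -0.024, 0.708]
force: [0.3, -0.0, -0.1]
gripper_width: 0.0372
[0.55661507 0.18272975 0.00982069] [ 0.02502833  0.70547798 -0.02414303  0.70787818] [-0.14171923  0.09791525 -0.01364414]
```

```bash
python3 -m crank '[[[0,0,0],[0,0,0],5],[[0,0,0],[0,0,0],5],[[0,0,0],[0,0,0],5],[[0,0,0],[0,0,0],5],[[0,0,0],[0,0,0],5],[[0,0,0],[0,0,0],5]]' 
python3 -c "
from rig import manip;s=manip.observe();print(s['position'],s['tool_rot'],s['torque'])"
```

```text
clock: 5.83
position: [0.5566, 0.1827, 0.0097]
tool_rot: [0.025, 0.705, -0.024, 0.708]
force: [0.8, 0.5, -0.4]
gripper_width: 0.014
[0.55659961 0.1827091  0.00974945] [ 0.02502946  0.70549407 -0.02414889  0.7078619 ] [-0.09189602  0.08509772  0.01644205]
```

```bash
python3 -m crank '[[[0,0,0],[0,0,5],5],[[0,0,0],[0,0,15],5],[[0,0,0],[0,0,30],5],[[0,0,0],[0,0,50],5],[[0,0,0],[0,0,70],5],[[0,0,0],[0,0,90],5],[[0,0,0],[0,0,100],5],[[0,0,0],[0,0,100],5]]' 
python3 - <<'E'
from rig import manip, camera
import cv2,numpy as np
for n in("wrist","scene"):
    c=camera(n); cv2.imwrite(f"pics/{n}3.png",c["img"][:,:,::-1]); s=manip.observe();np.savez(f"{n}3.npz",pos=s["position"],rot=s["tool_rot"],**{k:np.array(v) for k,v in c.items()})
print(s["position"],s["tool_rot"],s["force"],s["torque"])
E
```

```text
clock: 6.5
position: [0.5585, 0.183, 0.1131]
tool_rot: [0.025, 0.704, -0.024, 0.71]
force: [1.4, 0.8, -2.8]
gripper_width: 0.0139
[0.55639178 0.18266919 0.10968151] [ 0.02502801  0.70544718 -0.02415217  0.70790857] [-0.04242828 -0.05320611 -3.26941566] [-0.09467343  0.01486303  0.00465581]
```

View pics/wrist3.png

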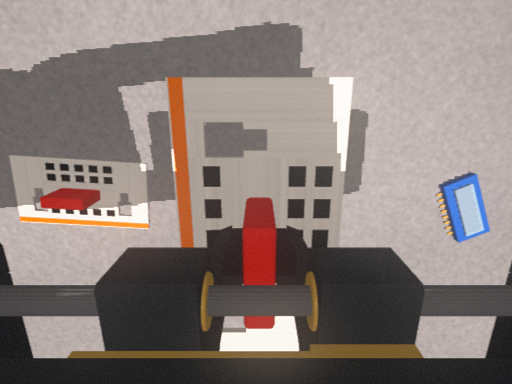

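View pics/scene3.png

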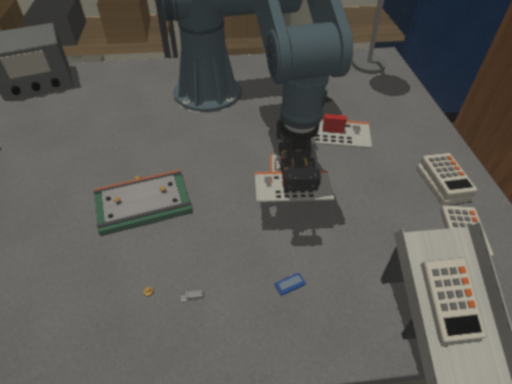

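```bash
python3 - <<'E'
from h import *
c=ld("wrist3.npz");g=cv2.cvtColor(np.ascontiguousarray(c["img"]),cv2.COLOR_RGB2GRAY)
print(g[72:84,220].tolist(),g[116:128,220].tolist(),g[152:162,220].tolist(),g[138,160:175].tolist(),g[140,198:210].tolist(),g[140,260:272].tolist())
def e(lo,hi,col=None,row=None):
    a=(g[lo:hi,col] if col else g[row,lo:hi]).astype(float);d=np.abs(np.diff(a));return lo+(np.arange(len(d))+.5)@d/d.sum()
r=[e(74,82,220),e(118,126,220),e(152,161,220)];print(r)
yaw=np.radians(-4);ex=np.array([np.cos(yaw),np.sin(yaw)]);ey=np.array([-np.sin(yaw),np.cos(yaw)])
P=ray(c,[(220,x) for x in r],.1039)[:,:2]-c["pos"][:2];print((P@ey).round(4),"expect .085 .064 .046")
cc=[e(200,209,row=140),e(262,271,row=140)];P=ray(c,[(x,140) for x in cc],.1039)[:,:2]-c["pos"][:2];print(cc,(P@ex).round(4),"expect -.028 .004")
E
```

```text
[106, 108, 107, 109, 109, 145, 168, 168, 170, 169, 171, 170] [168, 170, 169, 164, 166, 166, 128, 108, 111, 110, 110, 108] [108, 109, 109, 111, 121, 138, 158, 162, 163, 158] [108, 110, 108, 113, 111, 110, 107, 110, 107, 112, 141, 164, 142, 117, 115] [165, 166, 164, 167, 166, 159, 138, 112, 111, 112, 108, 112] [109, 111, 107, 111, 107, 110, 121, 152, 167, 168, 168, 168]
[np.float64(76.953125), np.float64(121.64492753623189), np.float64(156.73636363636365)]
[0.0859 0.0645 0.0464] expect .085 .064 .046
[np.float64(203.953125), np.float64(266.09420289855075)] [-0.0277  0.0046] expect -.028 .004
```

```bash
python3 -m crank '[[[0,0,1],[-3,-20,0],5],[[0,0,3],[-9,-55,0],5],[[0,0,5],[-15,-95,0],5],[[0,0,7.5],[-22,-135,0],5],[[0,0,9.5],[-28,-175,0],5],[[0,0,11.5],[-34,-215,0],5],[[0,0,13.5],[-40,-255,0],5],[[0,0,15],[-46,-290,0],5]]' 
python3 -c "
from rig import manip;s=manip.observe();print(s['position'],s['tool_rot'],s['force'])"
```

```text
clock: 7.27
position: [0.5087, -0.1092, 0.1081]
tool_rot: [-0.067, 0.703, 0.069, 0.704]
force: [0.9, -0.4, -2.3]
gripper_width: 0.0137
[ 0.50868896 -0.10917934  0.10811039] [-0.06732946  0.7034635   0.06928291  0.70413474] [ 0.85159787 -0.44792253 -2.28704325]
```

```bash
python3 -m crank '[[[0,0,0.6],[-3,-28,0],5],[[0,0,1.2],[-6,-52,-5],5],[[0,0,1.7],[-8.5,-63,-15],5],[[0,0,1.7],[-8.5,-63,-30],5],[[0,0,1.7],[-8.5,-63,-40],5],[[0,0,1.7],[-8.5,-63,-46],5],[[0,0,1.7],[-8.5,-63,-46],5],[[0,0,1.7],[-8.5,-63,-46],5]]' 
cat > look.py <<'E'
import sys
from rig import manip, camera
import cv2,numpy as np
from scipy.spatial.transform import Rotation as R
t=sys.argv[1]
for n in sys.argv[2:]:
    c=camera(n); cv2.imwrite(f"pics/{n}{t}.png",c["img"][:,:,::-1]); s=manip.observe();np.savez(f"{n}{t}.npz",pos=s["position"],rot=s["tool_rot"],**{k:np.array(v) for k,v in c.items()})
s=manip.observe();T=R.from_quat(s["tool_rot"]).as_matrix()
print(s["clock"],s["position"].round(5),"yaw",np.degrees(np.arctan2(T[1,2],T[0,2])).round(2),"toolx",T[:,0].round(4),"F",s["force"].round(2),"M",s["torque"].round(3),s["gripper_width"].round(4))
p=s["position"][:2]-[.4830,-.1759];a=np.radians(12.8);print("TCP rel pinmid jig axes mm",1e3*(p@[np.cos(a),np.sin(a)]),1e3*(p@[-np.sin(a),np.cos(a)]))
E
python3 look.py 4 wrist
```

```text
clock: 7.93
position: [0.4998, -0.1713, 0.0614]
tool_rot: [-0.078, 0.703, 0.08, 0.702]
force: [-0.7, 0.1, -2.6]
gripper_width: 0.0135Traceback (most recent call last):
  File "look.py", line 9, in <module>
    print(s["clock"],s["position"].round(5),"yaw",np.degrees(np.arctan2(T[1,2],T[0,2])).round(2),"toolx",T[:,0].round(4),"F",s["force"].round(2),"M",s["torque"].round(3),s["gripper_width"].round(4))
                                                                                                                                                                          ^^^^^^^^^^^^^^^^^^^^^^^^
AttributeError: 'float' object has no attribute 'round'
```

View pics/wrist4.png

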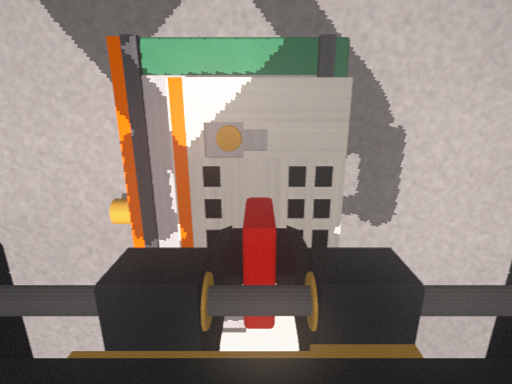

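```bash
sed -i 's/s\["gripper_width"\].round(4)/s["gripper_width"]/' look.py; python3 look.py 4; cat > rel.py <<'E'
import sys
from h import *
c=ld(sys.argv[1]);dz=c["pos"][2]-.00575
h=cv2.cvtColor(np.ascontiguousarray(c["img"]),cv2.COLOR_RGB2HSV);g=cv2.cvtColor(np.ascontiguousarray(c["img"]),cv2.COLOR_RGB2GRAY)
br=(h[...,0]>=10)&(h[...,0]<=32)&(h[...,1]>90)
a=np.radians(12.8);ex=np.array([np.cos(a),np.sin(a)]);ey=np.array([-np.sin(a),np.cos(a)])
for q in blobs(br,80):
    if 195<q[0][0]<280 and 100<q[0][1]<170:
        X=ray(c,q[0],.039)[0,:2];print(q[:3])
        cs,_=cv2.findContours(q[3].astype(np.uint8),cv2.RETR_EXTERNAL,cv2.CHAIN_APPROX_NONE);(u,v),r=cv2.minEnclosingCircle(cs[0]);print("circle",u,v,r)
        Xc=ray(c,(u,v),.039)[0,:2]
# same window seen at fixed pixels in the hand
W=ray(c,[(204.0,140),(266.1,140)],dz)[:,:2];V=ray(c,[(220,121.6),(220,156.7)],dz)[:,:2]
wx=(W@ex)[0]+.010;wy=(V@ey).mean()
print("pin - window mm: x",1e3*(X@ex-wx),1e3*(Xc@ex-wx),"y",1e3*(X@ey-wy),1e3*(Xc@ey-wy))
E
python3 rel.py wrist4.npz
python3 - <<'E'
from h import *
c=ld("wrist4.npz");cv2.imwrite("pics/w4c.png",cv2.resize(c["img"][110:170,190:280,::-1],None,fx=8,fy=8,interpolation=cv2.INTER_NEAREST))
E
```

```text
7.9833 [ 0.50038 -0.17164  0.06214] yaw 12.84 toolx [ 4.e-04  3.e-03 -1.e+00] F [ 0.01  0.54 -2.77] M [-0.091  0.032 -0.002] 0.013527753181087274
TCP rel pinmid jig axes mm 17.888317618568273 0.3036507510900122
([228.4, 137.89], 527, [216, 125, 26, 27])
circle 228.437744140625 137.95913696289062 13.053064346313477
pin - window mm: x 0.612186894899891 0.6323109338359223 y -1.2363656621451335 -1.2750174986669027
```

View pics/w4c.png

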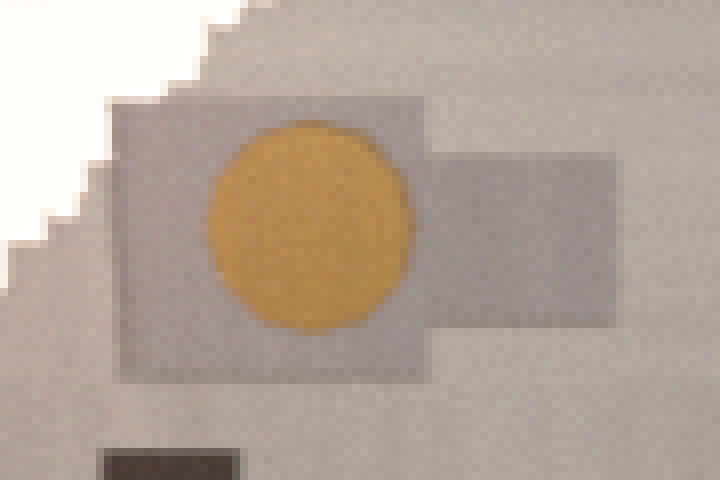

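```bash
python3 -m crank '[[[0,0,0],[0.6,-0.7,-4],5],[[0,0,0],[0.6,-0.7,-8],5],[[0,0,0],[0.6,-0.7,-11],5],[[0,0,0],[0.6,-0.7,-11],5],[[0,0,0],[0.6,-0.7,-11],5]]'; python3 look.py 5 wrist; python3 rel.py wrist5.npz
```

```text
clock: 8.4
position: [0.5008, -0.1721, 0.0509]
tool_rot: [-0.078, 0.703, 0.08, 0.703]
force: [0.3, -0.5, -3.3]
gripper_width: 0.0137
8.45 [ 0.50094 -0.17225  0.05109] yaw 12.85 toolx [ 3.0e-04  3.1e-03 -1.0e+00] F [ 0.13  0.16 -3.2 ] M [-0.016  0.028  0.049] 0.013446108334654292
TCP rel pinmid jig axes mm 18.297220459041107 -0.4185255728881647
([224.74, 138.22], 598, [211, 125, 28, 28])
circle 224.72093200683594 138.1627960205078 13.896294593811035
pin - window mm: x -0.1538998029227412 -0.16298439625417327 y -0.13114456862428625 -0.10114861681673193
```

```bash
python3 -m crank '[[[0,0,0],[0,0,-1.5],5],[[0,0,0],[0,0,-3],5],[[0,0,0],[0,0,-4],5],[[0,0,0],[0,0,-5],5],[[0,0,0],[0,0,-5],5],[[0,0,0],[0,0,-5],5]]'; python3 look.py 6
```

```text
clock: 8.95
position: [0.5009, -0.1722, 0.046]
tool_rot: [-0.078, 0.702, 0.08, 0.703]
force: [-0.3, -0.9, -2.3]
gripper_width: 0.0138
8.95 [ 0.50089 -0.17223  0.04602] yaw 12.85 toolx [ 1.0e-04  3.2e-03 -1.0e+00] F [-0.33 -0.9  -2.25] M [-0.043  0.07  -0.016] 0.013768499193831728
TCP rel pinmid jig axes mm 18.258017863761076 -0.3825891633741281
```

Heads are in the windows (underside about 36 mm, below the 39 mm tops, no contact). Lowering to the seats.

```bash
python3 -m crank '[[[0,0,0],[0,0,-2],5],[[0,0,0],[0,0,-4],5],[[0,0,0],[0,0,-5.5],5],[[0,0,0],[0,0,-6.5],5],[[0,0,0],[0,0,-7],5],[[0,0,0],[0,0,-7],5]]'; python3 look.py 7
```

```text
clock: 9.45
position: [0.5008, -0.1722, 0.0388]
tool_rot: [-0.078, 0.703, 0.08, 0.703]
force: [0.2, -0.2, -3.1]
gripper_width: 0.0135
9.45 [ 0.50075 -0.17218  0.03881] yaw 12.85 toolx [-2.0e-04  3.3e-03 -1.0e+00] F [ 0.18 -0.22 -3.09] M [-0.135  0.012  0.024] 0.013496274247359665
TCP rel pinmid jig axes mm 18.13455842777688 -0.300778019966698
```

```bash
python3 -m crank '[[[0,0,0],[0,0,-0.5],5],[[0,0,0],[0,0,-1],5],[[0,0,0],[0,0,-1.3],5],[[0,0,0],[0,0,-1.3],5],[[0,0,0],[0,0,-1.3],5]]'; python3 look.py 8 wrist
```

```text
clock: 9.87
position: [0.5008, -0.1722, 0.0377]
tool_rot: [-0.078, 0.703, 0.08, 0.703]
force: [-0.9, -0.5, 0.2]
gripper_width: 0.0134
9.9167 [ 0.5008  -0.17221  0.03771] yaw 12.84 toolx [-1.0e-04  3.3e-03 -1.0e+00] F [-1.63  0.41  1.3 ] M [ 0.026  0.188 -0.004] 0.013879785779666488
TCP rel pinmid jig axes mm 18.176453668228532 -0.34266283829113187
```

View pics/wrist8.png

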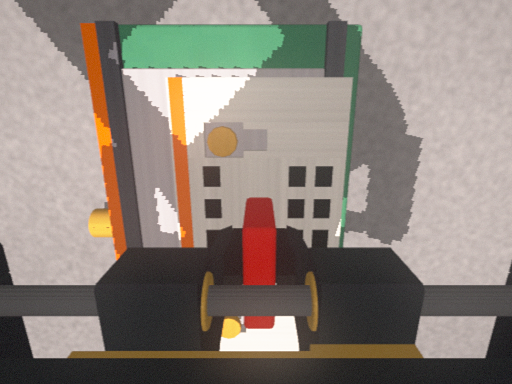

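```bash
python3 -m crank '[[[0,0,0],[-2,-0.4,0],5],[[0,0,0],[-4,-0.9,0],5],[[0,0,0],[-6,-1.4,0],5],[[0,0,0],[-8,-1.8,0],5],[[0,0,0],[-10,-2.3,0],5],[[0,0,0],[-12,-2.7,0],5],[[0,0,0],[-13,-3,0],5],[[0,0,0],[-13,-3,0],5]]'; python3 look.py 9 
```

```text
clock: 10.58
position: [0.4875, -0.1753, 0.0378]
tool_rot: [-0.078, 0.703, 0.08, 0.703]
force: [-0.6, 0.4, -1.6]
gripper_width: 0.0135
10.5833 [ 0.48753 -0.1753   0.03778] yaw 12.84 toolx [-3.0e-04  3.2e-03 -1.0e+00] F [-0.62  0.38 -1.63] M [-0.114  0.07   0.032] 0.013533653890647436
TCP rel pinmid jig axes mm 4.553888191492499 -0.4241074918716303
```

```bash
python3 -m crank '[[[0,0,0],[-1,-0.2,0],5],[[0,0,0],[-2,-0.5,0],5],[[0,0,0],[-3,-0.7,0],5],[[0,0,0],[-4,-0.9,0],5],[[0,0,0],[-4.4,-1,0],5],[[0,0,0],[-4.4,-1,0],5]]'; python3 look.py 10 
```

```text
clock: 11.08
position: [0.4831, -0.1763, 0.0377]
tool_rot: [-0.078, 0.703, 0.08, 0.703]
force: [-0.3, 0.9, -2.3]
gripper_width: 0.0137
11.0833 [ 0.48308 -0.17629  0.03774] yaw 12.84 toolx [-2.0e-04  3.3e-03 -1.0e+00] F [-0.28  0.87 -2.26] M [-0.114 -0.07  -0.08 ] 0.01372653726403103
TCP rel pinmid jig axes mm -0.0077581683777163115 -0.40251838242065663
```

```bash
python3 -m crank '[[[0,0,0],[-0.3,-0.1,0],5],[[0,0,0],[-0.6,-0.15,0],5],[[0,0,0],[-0.9,-0.2,0],5],[[0,0,0],[-0.9,-0.2,0],5]]'; python3 look.py 11 
```

```text
clock: 11.42
position: [0.4828, -0.1764, 0.0378]
tool_rot: [-0.078, 0.702, 0.08, 0.703]
force: [4.9, 2.2, -5.6]
gripper_width: 0.0139
11.4167 [ 0.48285 -0.17639  0.03781] yaw 12.82 toolx [ 0.0013  0.0033 -1.    ] F [ 4.95  2.2  -5.56] M [ 0.198 -0.732 -0.013] 0.013900000097979134
TCP rel pinmid jig axes mm -0.25746678513035737 -0.44309844607247467
```

```bash
python3 -m crank '[[[0,0,0],[-1,-0.2,-0.3],5],[[0,0,0],[-1.5,-0.35,-0.3],5],[[0,0,0],[-2,-0.45,-0.3],5],[[0,0,0],[-2,-0.45,-0.3],5],[[0,0,0],[-2,-0.45,-0.3],5]]'; python3 look.py 12 wrist
```

```text
clock: 11.83
position: [0.4827, -0.1765, 0.0379]
tool_rot: [-0.078, 0.701, 0.08, 0.705]
force: [8.9, 4.4, -6.4]
gripper_width: 0.0138
11.8833 [ 0.48267 -0.17653  0.03792] yaw 12.8 toolx [ 0.0052  0.0033 -1.    ] F [ 8.71  4.26 -5.88] M [ 0.593 -1.522 -0.022] 0.013488819375918093
TCP rel pinmid jig axes mm -0.4578529893037286 -0.5430380154138025
```

View pics/wrist12.png

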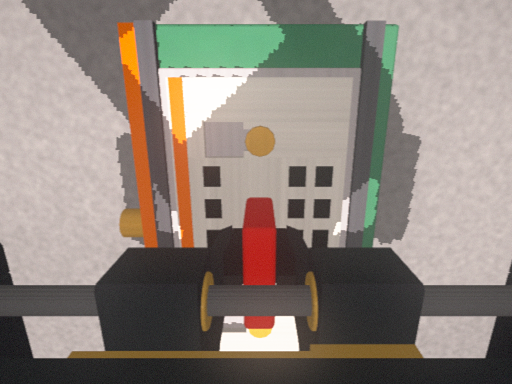

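```bash
python3 -m crank '[[[0,0.3,0],[0,0,0],5],[[0,0.3,0],[0,0,0],5],[[0,0.3,0],[0,0,0],5],[[0,0.3,0],[0,0,0],5]]'; python3 look.py 13
```

```text
clock: 12.22
position: [0.4829, -0.1765, 0.038]
tool_rot: [-0.078, 0.702, 0.08, 0.703]
force: [3.0, 2.0, -2.6]
gripper_width: 0.0136
12.2167 [ 0.48291 -0.17647  0.038  ] yaw 12.79 toolx [ 5.0e-04  3.4e-03 -1.0e+00] F [ 3.02  1.99 -2.64] M [ 0.311 -0.63  -0.026] 0.013595255035125433
TCP rel pinmid jig axes mm -0.2144124765508521 -0.5363514119614605
```

```bash
python3 -m crank '[[[0,0,0],[0,0,-0.4],5],[[0,0,0],[0,0,-0.4],5],[[0,0,0],[0,0,-0.4],16],[[0,0,0],[0,0,-0.4],25],[[0,0,0],[0,0,-0.4],40],[[0,0,0],[0,0,-0.4],40],[[0,0,0],[0,0,-0.4],40]]'; python3 look.py 14
```

```text
clock: 12.8
position: [0.4827, -0.1766, 0.0376]
tool_rot: [-0.078, 0.702, 0.08, 0.703]
force: [1.0, 1.0, -0.2]
gripper_width: 0.0393
12.8 [ 0.48275 -0.17657  0.03761] yaw 12.79 toolx [ 3.0e-04  3.3e-03 -1.0e+00] F [ 1.04  0.97 -0.24] M [-0.024  0.054  0.027] 0.039263576000678806
TCP rel pinmid jig axes mm -0.39429998431621094 -0.5951508999718272
```

```bash
python3 -m crank '[[[0,0,0],[0,0,5],40],[[0,0,0],[0,0,15],40],[[0,0,0],[0,0,35],40],[[0,0,0],[0,0,65],40],[[0,0,0],[0,0,100],40],[[0,0,0],[0,0,135],40],[[0,0,0],[0,0,165],40],[[0,0,0],[0,0,195],40]]'; python3 -m crank '[[[0,0,0],[9,-39,3],40],[[0,0,0],[9,-39,3],40],[[0,0,0],[9,-39,3],40],[[0,0,0],[9,-39,3],40],[[0,0,0],[9,-39,3],40]]'; python3 look.py 15 wrist scene
```

```text
clock: 13.47
position: [0.4827, -0.1765, 0.2357]
tool_rot: [-0.078, 0.702, 0.079, 0.703]
force: [0.1, -0.2, -0.5]
gripper_width: 0.0396
clock: 13.88
position: [0.491, -0.2146, 0.2379]
tool_rot: [-0.078, 0.702, 0.08, 0.703]
force: [0.3, 0.5, -0.2]
gripper_width: 0.0397
13.9833 [ 0.49122 -0.21454  0.23793] yaw 12.83 toolx [ 5.0e-04  3.3e-03 -1.0e+00] F [-0.35 -0.03 -0.17] M [-0.084  0.064 -0.051] 0.04006661681998513
TCP rel pinmid jig axes mm -0.5413802294633484 -39.50590219616293
```

View pics/wrist15.png

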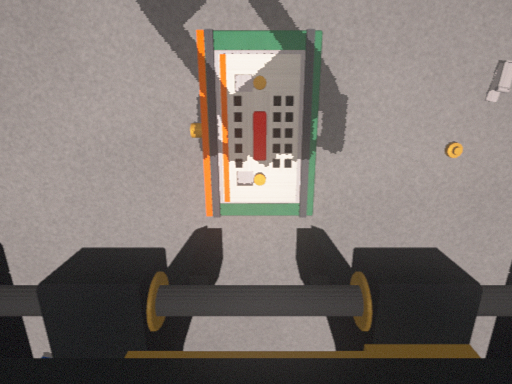

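View pics/scene15.png

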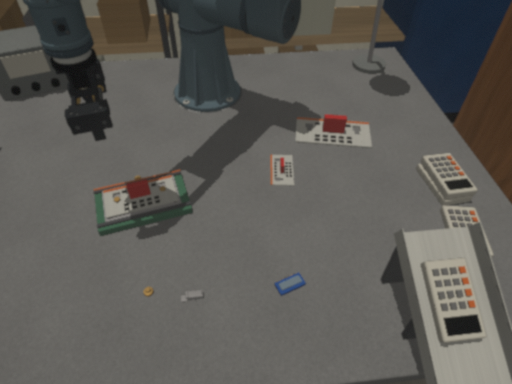

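```bash
python3 - <<'E'
from h import *
c=ld("wrist15.npz");cv2.imwrite("pics/w15c.png",cv2.resize(c["img"][25:220,185:330,::-1],None,fx=3,fy=3,interpolation=cv2.INTER_CUBIC))
h=cv2.cvtColor(np.ascontiguousarray(c["img"]),cv2.COLOR_RGB2HSV);br=(h[...,0]>=10)&(h[...,0]<=32)&(h[...,1]>90)
a=np.radians(12.8);ex=np.array([np.cos(a),np.sin(a)]);ey=np.array([-np.sin(a),np.cos(a)])
for q in blobs(br,40):
    if 250<q[0][0]<270 and 60<q[0][1]<200:
        X=ray(c,q[0],.039)[0,:2];print("pin",q[0],X.round(4),(X@ex).round(4),(X@ey).round(4))
m=masks(c["img"])
for k,z in(("orange",.032),("red",.074)):
  for q in blobs(m[k],100):
    if q[0][0]<320 and q[0][1]<230:
        cs,_=cv2.findContours(q[3].astype(np.uint8),cv2.RETR_EXTERNAL,cv2.CHAIN_APPROX_NONE);r=cv2.minAreaRect((ray(c,cs[0][:,0],z)[:,:2]*1000).astype(np.float32))
        print(k,q[0],r,(np.array(r[0])@ex).round(2),(np.array(r[0])@ey).round(2))
z=c["z_map"]
for u,v in((232,65),(290,65),(232,195),(290,195),(262,60),(262,192)):
    d=z[v,u];X=c["R"].T@(np.array([(u-c["cx"])/c["fx"]*d,(v-c["cy"])/c["fy"]*d,d])-c["t"]);print(u,v,X.round(4))
E
```

```text
pin [259.28, 82.39] [ 0.4707 -0.1226] 0.4318 -0.2238
pin [259.28, 178.81] [ 0.4947 -0.2289] 0.4317 -0.3328
orange [204.34, 125.15] ((419.85430908203125, -187.96658325195312), (8.996374130249023, 211.29608154296875), 12.780285835266113) 367.78 -276.31
orange [224.3, 115.52] ((439.6408996582031, -168.36544799804688), (6.719347953796387, 116.53445434570312), 13.2926025390625) 391.41 -261.58
orange [226.29, 187.04] ((457.2125549316406, -247.00070190429688), (5.838311195373535, 42.27198791503906), 13.98050308227539) 391.13 -342.16
red [259.32, 134.7] ((482.2370910644531, -175.17025756835938), (12.332558631896973, 49.146514892578125), 13.070070266723633) 431.44 -277.66
232 65 [ 0.4373 -0.1112  0.0319]
290 65 [ 0.4996 -0.0972  0.0324]
232 195 [ 0.4666 -0.2584  0.032 ]
290 195 [ 0.5372 -0.2429  0.0308]
262 60 [ 0.4684 -0.0989  0.0317]
262 192 [ 0.5022 -0.2465  0.0316]
```

View pics/w15c.png

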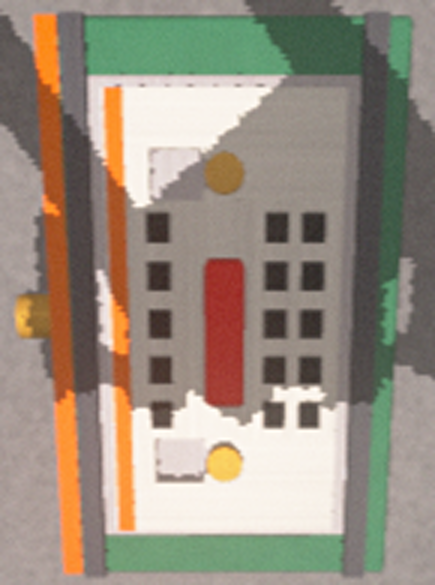

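```bash
python3 -c "
from rig import job;print(job.finish_job())"
```

```text
the job is handed in; nothing more can be done
None
```

The middle-sized template is hung on both jig pins, pulled to its stop towards the orange edge and released, and the job is handed in. It took about 14 s of robot time.

- **Placing:** I found the pins and windows with the wrist camera and shifted the template about 1 mm after seeing a pin through its window. The windows then went over both heads without contact, and the template seated at the expected height.
- **Locking:** I pulled it about 18 mm until it stopped, with about 10 N sideways. The highest total force reading was about 12 N, well under the 40 N limit. Then I relaxed the load, opened the fingers and backed straight up.
- **Last checks:**
  - The handle centre is within about 0.3 mm of the pin line in x, and both heads cover the slots rather than the windows.
  - The plate's top reads 31 to 32 mm at six points against 32 mm expected, so it lies flat.
  - The template's orange edge is on the jig's orange side.
  - In the last pictures the display module, spring clip and thumb nut look unmoved.
- **Small disagreement:** along the pin line, camera and arm readings differed by up to about 0.5 mm, within the fit's clearance. No check failed.

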